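Drive a hooped handle into a socket gouge

ROBOT

A 6-joint arm with a two-finger parallel gripper is mounted at the origin on the work surface. World frame = base frame: x ahead of the robot, y to its left, z up, the work surface at z = 0. Lengths are in m, angles in degrees, forces in N, time in s.
With the tool pointing down it reaches from about 0.35 to 0.975 m from the base axis. Payload 4.9 kg.
Tool frame: the origin (TCP) lies on the centre line of the jaws, within the pads' length; the fingertips stand tips_ahead ahead of it and the grasp point (between the pads) lies 5 mm behind it (tips_ahead is the distance from the TCP to the fingertips, in m); z points along the fingers, y is the line along which they close (so a half turn about z gives the same grasp; the last joint's range is limited). The gripper opens to 85 mm and grips with 20 to 120 N. Pads are 22 mm wide; open, the fingers measure 114 mm over their backs; the gripper's body (76 mm by 85 mm) begins 54 mm behind the grasp point. The pads swing forward as they close: fully open they stand 13 mm farther back than shut.
Start: joints at [56.322, 3.019, 92.412, -0, 84.569, -6.818], TCP at [0.282, 0.558, 0.245] pointing down, gripper open.
Joint ranges: [-172.51, 172.51], [-57.92, 126.97], [3.15, 148.05], [-58.71, 238.71], [5.1, 150.11], [-179.66, 179.66]. Speed limits (degrees/s): [147.25, 147.25, 180, 180, 180, 180].

INTERFACE

Orientations are given as a 3x3 rotation matrix whose columns are the frame's x, y, z axes.
In Python, from bench import * gives the robot as it stands. The module is installed in compiled form; this text tells all that it offers.
- The arm moves only by the shell command python3 -m inch 'ROWS' [FORCE]. ROWS is a JSON object of lists of equal length, an entry for each row: "delta_pos": the shift along the world's x, y, z in mm, a list of three; "yaw": the turn about the world's z in degrees; "hand": the gripper's target within -1 to 1 (shut at 1, half-way at 0, fully open at -1). In form: {"delta_pos": [[dx, dy, dz], ...], "yaw": [yaw, ...], "hand": [hand, ...]}. A call has 1 to 12 rows; each row shifts and turns the commanded pose from where the row before left it; what a row does not reach is not made up. A row lasts 1/8 s, in which the tool goes at most 62.5 mm and 10.7 degrees, less where a joint would pass 70% of its speed; a pose out of reach is approached as far as the arm can. A call is refused whole if a number of a shift passes 62.5 or a number of a turn 10.7, either way. A call with a gripper value outside its range is refused whole. The fingers move at their own pace and stop on an object; FORCE is the grip in N (left out, the last holds). Time passes only in rows, so rows that do not move let the fingers close. It gives the time, the measured TCP pose, the force, the opening and the grip force at its end, in the units of the state.
- observe(): the state, without advancing time (a new reading comes with each control period).
- grab_frame(name): name is "scene" or "top" or "wrist"; returns a dict with "color" (400x640x3 uint8, red, green, blue), "fx", "fy", "cx", "cy" (pixels), "extrinsics" (4x4, takes a point from camera to world coordinates). Camera axes: x right, y down, z forward; pixel columns grow to the right and rows downward; lengths in m; the calibration is good to about 2 mm. A picture is of the moment at which its call begins. There is no depth.
- hand_in(): hands the job in; it is judged then, once.
The state is a dict: "t": time; "joint_pos": joint angles; "dq": joint speeds; "tau": joint torques, N m; "eef_pos": TCP position; "eef_rot": TCP orientation; "ft_force": force on the tool from outside, world axes, zero at the start; "moment": the same for the moment, N m; "width": finger opening in m; "grip_force": force on a finger pad.
Only numpy, scipy, OpenCV 4.12 (cv2) and the standard library are available. Lean on these libraries where they do the work, as an engineer would, in place of code of your own. Each camera call takes 0.05 s, during which the arm holds its last target. There are 200 camera calls.

TASK

Fit the steel-hooped handle to the gouge that is clamped in the vise: lift it out of the rack, stand its tapered end in the gouge's socket, let go, and drive it fully home with gentle taps of the mallet on its butt (do not push it home with the gripper, and do not strike so hard that it splits), until its shoulder sits flush on the socket's rim and a last firm tap meets a solid stop. Then put the mallet back on the bench, and leave the other two handles and the carved cow where they are.

Things in the scene. Friction and masses are not known exactly. Their poses are not given: they have to be found in the camera images.
- hooped_handle: Turned wooden handle upright in one of the rack's three holes (varies), 130 g; the middle one in length, the only one with a steel hoop. Origin: on the axis at the shoulder (flat ring 34 mm across); z along the axis to the butt. Above: round body 33 mm across. Below: pale taper 42 mm long, 22 mm across at the shoulder, 13 mm at 38 mm below it, rounded tip.
- mushroom_handle: Bystander in the rack: short handle with a mushroom head 44 mm across, its top 62 mm above the shoulder. Origin at its shoulder, z up.
- long_handle: Bystander in the rack: slim plain handle 28 mm across, its top 120 mm above the shoulder, no hoop. Origin at its shoulder, z up.
- rack: Fixed plywood rack, 100 x 260 x 72 mm: a 12 mm board on two end panels, with three through holes 28 mm across, 80 mm apart, in a row along its y axis. Origin: centre of its underside; the board's top is at z = 72 mm, where the handles' shoulders rest.
- vise: Fixed green bench vise, 150 x 120 mm base, jaws 65 mm high, screw with a T-bar on its -x side (to 96 mm from the origin). Origin: centre of its underside.
- gouge_mouth (a point): Centre of the round mouth of the steel gouge's socket, pointing straight up between the vise's jaws, 40 to 60 mm above them; z up along the socket. Flat rim, 33 mm outside and 27 mm inside diameter. The handle is home when its origin is at this point.
- mallet: Wooden mallet, 360 g, standing on a striking face: head 64 mm (x) by 46 mm (y) by 90 mm high (z); round handle 24 mm thick sticks out level along +x from x = 32 to 161 mm at half height. Origin: centre of the lower striking face; z up. Grip the head across its 46 mm width (y) from above.
- mallet_center (a point): Middle of the mallet's head, 45 mm above its striking face.
- carved_cow: Bystander: carved wooden cow, 140 mm long, 90 mm high, on the far side of the vise. Origin: centre of the underside.
- hooped_handle_butt (a point): Centre of the hooped handle's flat butt (the top end to be struck), 95 mm above its shoulder. The steel hoop, 36 mm across, lies 3 to 15 mm below it. The last firm tap, with the shoulder on the rim, is one of over 15 N (about 20 N is right); over 70 N splits the wood.
- gouge: Fixed socket gouge; origin at its mouth. Four springy tongues in the socket, from 4 mm below the rim, have the handle's taper. They take hold with its shoulder about 18 mm above the rim; set in by hand, it stands by itself, 10 to 18 mm above the rim. From there the tongues resist more and more, to about 8 to 12 N near home, and friction keeps it where it is driven. At the rim it stops dead.
Not all that is in view belongs to the job. What is shaped like the hooped_handle but blue is not meant. Leave any blue look-alike of the mallet alone.

How it is judged (in metres and radians):
On the way, in this order (a step that is already met when the one before it is completed fails the run):
1. the hooped handle stands in the socket, let go, not yet driven (shoulder 6 to 26 mm above the rim, within 6 mm sideways, within 0.12 rad of upright) (z of hooped_handle in the frame of gouge_mouth between 0.006 and 0.026 m and horizontal distance between hooped_handle and gouge_mouth below 0.006 m and angle between hooped_handle's own z axis and vertical below 0.12 rad and contact force between each of the arm, the fingers and hooped_handle below 0.3 N), for 0.2 s.
2. the mallet strikes the standing handle (over 2 N) while it is still more than 4 mm from home (contact force between mallet and hooped_handle above 2 N and z of hooped_handle in the frame of gouge_mouth above 0.004 m).
3. a firm tap of the mallet (over 15 N) on the handle while it is home: shoulder within 2.5 mm of the rim, upright (z of hooped_handle in the frame of gouge_mouth below 0.0025 m and horizontal distance between hooped_handle and gouge_mouth below 0.003 m and angle between hooped_handle's own z axis and vertical below 0.06 rad and contact force between mallet and hooped_handle above 15 N).
At the end, for the whole second after the job is handed in: The hooped handle is fully home in the gouge's socket (shoulder within 2.5 mm of the rim, axis within 3 mm of the socket's, within 0.06 rad of upright), and the mallet rests on the bench (middle of its head lower than 60 mm) without touching the handle (z of hooped_handle in the frame of gouge_mouth between -0.003 and 0.0025 m and horizontal distance between hooped_handle and gouge_mouth below 0.003 m and angle between hooped_handle's own z axis and vertical below 0.06 rad and linear speed of hooped_handle below 0.02 m/s and height (world z) of mallet_center between 0 and 0.06 m and linear speed of mallet below 0.03 m/s and contact force between mallet and hooped_handle below 0.2 N).
It fails at once if the handle is pushed home by the gripper or arm instead of the mallet (touched with over 1 N while its shoulder is less than 4 mm above the rim) (contact force between any of the fingers, the arm and hooped_handle above 1 N and horizontal distance between hooped_handle and gouge_mouth below 0.01 m and z of hooped_handle in the frame of gouge_mouth below 0.004 m).
It fails at once if a blow that splits the handle: mallet on handle over 70 N (contact force between mallet and hooped_handle above 70 N).
It fails at once if the mushroom handle is moved over 30 mm (distance of mushroom_handle from where it was at the start of the episode above 0.03 m).
It fails at once if the long handle is moved over 30 mm (distance of long_handle from where it was at the start of the episode above 0.03 m).
It fails at once if the carved cow is moved over 40 mm (distance of carved_cow from where it was at the start of the episode above 0.04 m).
It also fails if it takes over 61 s, if anything falls off the work surface, if the arm or the gripper's body presses on something with over 40 N, if the wrist force passes 120 N, or if a joint passes its speed limit or range.

## Working session

There is one attempt and no reset: what is moved stays moved. The work goes in short steps, Python scripts to look and compute and a shell command to move; the robot and the scene stay as the last step left them, time stands still between calls to the robot, and variables do not carry over. Pictures are saved under pics/ and viewed, at most 10 in all, crops included, and the job is handed in when it is done.

```bash
mkdir -p pics; cat > h.py <<'E'
from bench import *
import numpy as np, cv2
def snap(n,f):
    d=grab_frame(n); cv2.imwrite('pics/'+f,d['color'][:,:,::-1]); np.savez('pics/'+f[:-4],**{k:d[k] for k in d}); return d
def onz(d,u,v,z):
    E=np.array(d['extrinsics']); r=E[:3,:3]@np.array([(u-d['cx'])/d['fx'],(v-d['cy'])/d['fy'],1]); o=E[:3,3]
    return o+r*(z-o[2])/r[2]
def proj(d,p):
    E=np.linalg.inv(np.array(d['extrinsics'])); q=E[:3,:3]@np.array(p)+E[:3,3]
    return d['cx']+d['fx']*q[0]/q[2], d['cy']+d['fy']*q[1]/q[2]
def tri(d1,uv1,d2,uv2):
    A=[];b=[]
    for d,uv in((d1,uv1),(d2,uv2)):
        o=np.array(d['extrinsics'])[:3,3]; r=onz(d,*uv,0)-o; r/=np.linalg.norm(r); P=np.eye(3)-np.outer(r,r); A.append(P); b.append(P@o)
    return np.linalg.lstsq(np.vstack(A),np.hstack(b),rcond=None)[0]
def ld(f): return dict(np.load('pics/'+f+'.npz'))
E
python3 - <<'E'
from h import *
a=snap('top','top0.png');b=snap('scene','scene0.png')
for d in(a,b): print(np.round(d['extrinsics'],3).tolist(),d['fx'])
s=observe();print(s['eef_pos'],np.round(s['eef_rot'],3).tolist(),s['width'],s['ft_force'],s['t'])
print(s.keys())
E
```

```text
[[-0.007, -0.997, 0.082, 0.469], [-1.0, 0.006, -0.018, -0.062], [0.018, -0.082, -0.996, 1.47], [0.0, 0.0, 0.0, 1.0]] 376.5216051434902
[[0.41, 0.644, -0.646, 1.334], [0.912, -0.298, 0.281, -0.39], [-0.012, -0.705, -0.709, 0.966], [0.0, 0.0, 0.0, 1.0]] 446.6111719030331
[0.28206015 0.55713285 0.24419085] [[-0.892, 0.452, -0.001], [0.452, 0.892, -0.002], [0.0, -0.002, -1.0]] 0.08543007805101209 [ 0.08458958  0.00445349 -1.05310805] 0.1
dict_keys(['t', 'joint_pos', 'dq', 'tau', 'eef_pos', 'eef_rot', 'ft_force', 'moment', 'grip_force', 'width'])
```

View pics/top0.png

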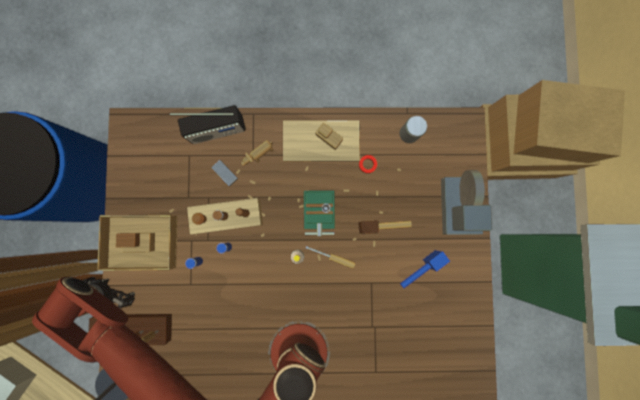

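View pics/scene0.png

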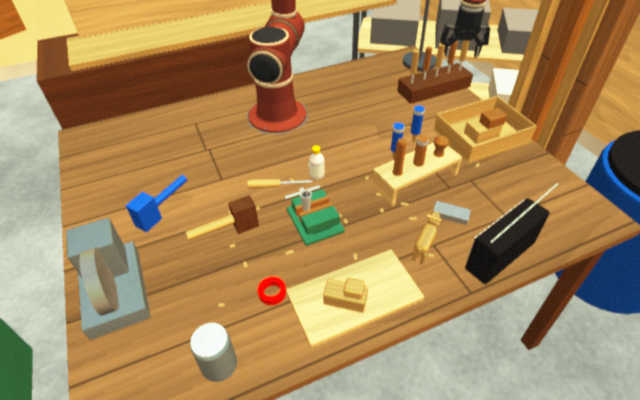

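The top view shows the rack holes at (199,219), (220,215) and (242,212), the vise at (320,210) with the socket near (325,208), and the brown mallet head at (369,227). Things that could be taken for the hooped handle, in the scene view:
- rack handles at (399,157), (421,150) and (440,148)
- blue posts at (398,135) and (418,120)
- chisels in the far block at (440,65)

The blue mallet at (145,210) is a decoy. One close crop should settle it.

```bash
python3 - <<'E'
import cv2,numpy as np
s=cv2.imread('pics/scene0.png');t=cv2.imread('pics/top0.png')
c=lambda im,x,y,w,h,k:cv2.resize(im[y:y+h,x:x+w],None,fx=k,fy=k,interpolation=cv2.INTER_CUBIC)
a=np.hstack([c(s,365,125,100,75,4),c(s,220,170,100,75,4)])
b=np.hstack([c(t,180,190,100,75,4),c(t,290,180,133,75,4)[:,:400]])
cv2.imwrite('pics/c1.png',np.vstack([a,b]))
E
```

```text
(no output)
```

View pics/c1.png

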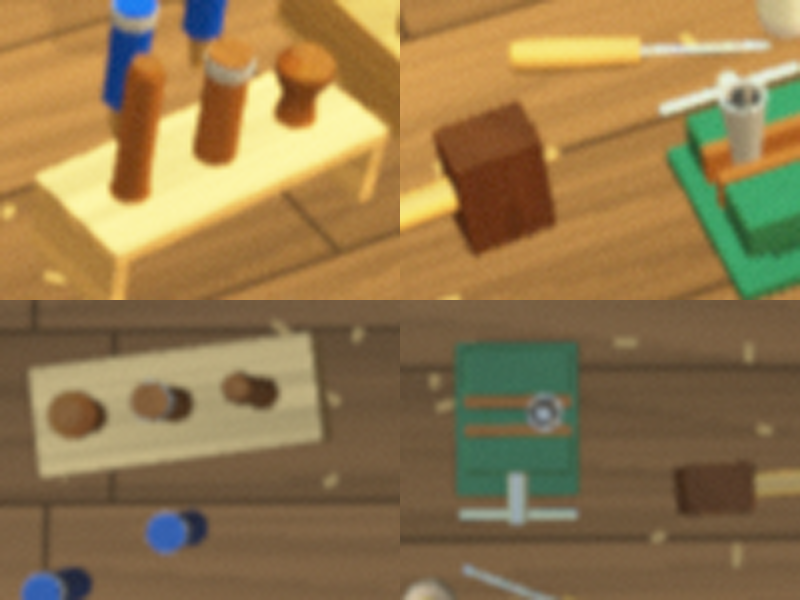

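```bash
python3 - <<'E'
from h import *
a=ld('top0');b=ld('scene0')
for n,u,v,z in(('butt',(218,215),(422.5,138),.167),('mouth',(326,208),(306,193.7),.115),('mallet',(370.5,227.2),(242.2,205),.09)):
    print(n,tri(a,u,b,v).round(4),onz(a,*u,z).round(4),onz(b,*v,z).round(4))
print('rack',[onz(a,180+x/4,190+(y-300)/4,.072).round(4) for x,y in((30,368),(310,335),(322,438),(40,475))])
print('mallet handle end',onz(a,410,224.5,.045), onz(a,380,226,.045))
for w,z in(('butt',0),):pass
R=[onz(a,180+x/4,190+(y-300)/4,.072) for x,y in((30,368),(310,335),(322,438),(40,475))]
c=sum(R)/4;print(c,np.degrees(np.arctan2(*(R[0]+R[3]-R[1]-R[2])[:2])))
E
```

```text
butt [0.5171 0.269  0.169 ] [0.5167 0.2685 0.167 ] [0.5153 0.2719 0.167 ]
mouth [ 0.5412 -0.104   0.1227] [ 0.5412 -0.1054  0.115 ] [ 0.5345 -0.1003  0.115 ]
mallet [ 0.4718 -0.2669  0.0846] [ 0.4711 -0.2687  0.09  ] [ 0.4782 -0.2652  0.09  ]
rack [array([0.5504, 0.4052, 0.072 ]), array([0.5795, 0.1474, 0.072 ]), array([0.484 , 0.1358, 0.072 ]), array([0.4519, 0.394 , 0.072 ])]
mallet handle end [ 0.48024089 -0.42579712  0.045     ] [ 0.47539327 -0.31159108  0.045     ]
[0.51646515 0.27060833 0.072     ] -6.754618752520492
```

```bash
python3 -m inch '{"delta_pos": [[29,-36,3],[29,-36,3],[29,-36,3],[29,-36,3],[29,-36,3],[30,-36,3],[30,-36,3],[30,-36,3],[0,0,0],[0,0,0]], "yaw": [-7,-7,-7,-7,-7,-7,-7,-7,0,0], "hand": [-1,-1,-1,-1,-1,-1,-1,-1,-1,-1]}' 30
python3 - <<'E'
from h import *
s=observe();print(s['eef_pos'],np.round(s['eef_rot'],3).tolist())
d=snap('wrist','w1.png'); print(np.round(d['extrinsics'],3).tolist(),d['fx'])
print(proj(d,[.517,.27,.167]),proj(d,[.517,.27,.072]))
E
```

```text
t: 1.35
eef_pos: [0.5169, 0.2697, 0.2687]
eef_rot: [[-0.125, 0.992, -0.001], [0.992, 0.125, 0.0], [0.0, -0.001, -1.0]]
ft_force: [0.3, 0.4, -0.1]
width: 0.0858
grip_force: 0.0
[0.51693167 0.26966477 0.26871717] [[-0.125, 0.992, -0.001], [0.992, 0.125, 0.0], [0.0, -0.001, -1.0]]
[[0.992, 0.12, 0.034, 0.509], [0.124, -0.952, -0.279, 0.342], [-0.001, 0.281, -0.96, 0.396], [0.0, 0.0, 0.0, 1.0]] 326.0173098249096
(np.float64(318.4041908570679), np.float64(205.25322522070977)) (np.float64(318.81250724155615), np.float64(177.2960443621041))
```

View pics/w1.png

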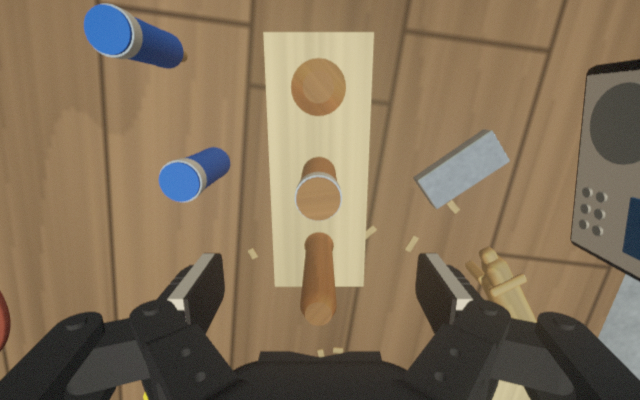

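The wrist view confirms the middle handle is the steel-hooped one, its butt at (318,198). The mushroom handle is at (318,87), the long one at (318,305), and the blue look-alikes are at left.

```bash
python3 - <<'E'
from h import *
d=ld('w1');a=ld('top0')
print(onz(d,318.3,197.5,.167)); print('mush',onz(d,318,87,.134),'long',onz(d,318,308,.192))
print(tri(d,(318.3,197.5),a,(218,215)))
E
```

```text
[0.5161901  0.27589522 0.167     ]
mush [0.50617421 0.35340127 0.134     ] long [0.52547273 0.20037024 0.192     ]
[0.51689692 0.27197233 0.15330934]
```

```bash
python3 -m inch '{"delta_pos": [[-0.5,4,-30],[0,0,-40],[0,0,-40],[0,0,-32],[0,0,0],[0,0,0],[0,0,0],[0,0,0],[0,0,0],[0,0,0]], "yaw": [0,0,0,0,0,0,0,0,0,0], "hand": [-1,-1,-1,-1,-1,1,1,1,1,1]}' 40
```

```text
t: 2.65
eef_pos: [0.5175, 0.2739, 0.1291]
eef_rot: [[-0.124, 0.992, 0.002], [0.992, 0.124, 0.001], [0.001, 0.002, -1.0]]
ft_force: [-2.0, 1.0, 6.0]
width: 0.0322
grip_force: 38.9
```

```bash
python3 -m inch '{"delta_pos": [[0,0,20],[0,0,50],[0,0,60],[0,0,60],[4,-60,0],[4,-62,0],[4,-62,0],[4,-62,0],[4,-62,0],[4,-60,0],[0,-10,0],[0,0,0]], "yaw": [0,0,0,0,0,0,0,0,0,0,0,0], "hand": [1,1,1,1,1,1,1,1,1,1,1,1]}'
python3 - <<'E'
from h import *
s=observe();print(s['eef_pos'],s['width'])
snap('wrist','w2.png');a=snap('top','t2.png');b=snap('scene','s2.png')
w=cv2.imread('pics/w2.png');s=cv2.imread('pics/s2.png')[90:240,220:420];t=cv2.imread('pics/t2.png')[150:250,270:370]
cv2.imwrite('pics/c2.png',np.vstack([cv2.resize(w,(560,350))[:, :560],cv2.resize(s,(333,250))[:, :].__class__ and np.hstack([cv2.resize(s,(310,250)),cv2.resize(t,(250,250))])]))
E
```

```text
t: 4.15
eef_pos: [0.5407, -0.1048, 0.3177]
eef_rot: [[-0.123, 0.992, 0.0], [0.992, 0.123, 0.0], [0.0, 0.0, -1.0]]
ft_force: [-0.0, 0.4, -1.6]
width: 0.0323
grip_force: 39.4
[ 0.5407102  -0.10481882  0.31765506] 0.03228172407702057
```

View pics/c2.png

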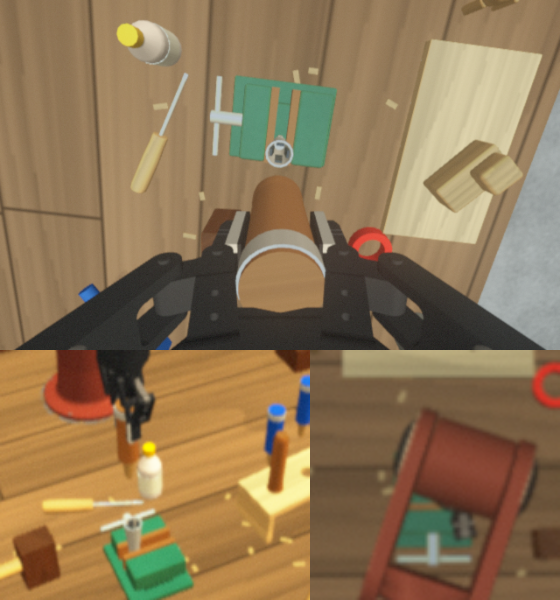

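The wrist view shows the mouth at about (319,176) full-frame and the held hooped handle below it. I'll enlarge this to measure the handle axis and the mouth in the same frames.

```bash
python3 - <<'E'
import cv2,numpy as np
w=cv2.imread('pics/w2.png');s=cv2.imread('pics/s2.png')
c=lambda im,x,y,W,H,k:cv2.resize(im[y:y+H,x:x+W],None,fx=k,fy=k,interpolation=cv2.INTER_CUBIC)
A=c(w,250,150,140,210,2.857)
B=c(s,255,100,100,150,4)
cv2.imwrite('pics/c3.png',np.hstack([A[:600,:400],B[:600]]))
E
```

```text
(no output)
```

View pics/c3.png

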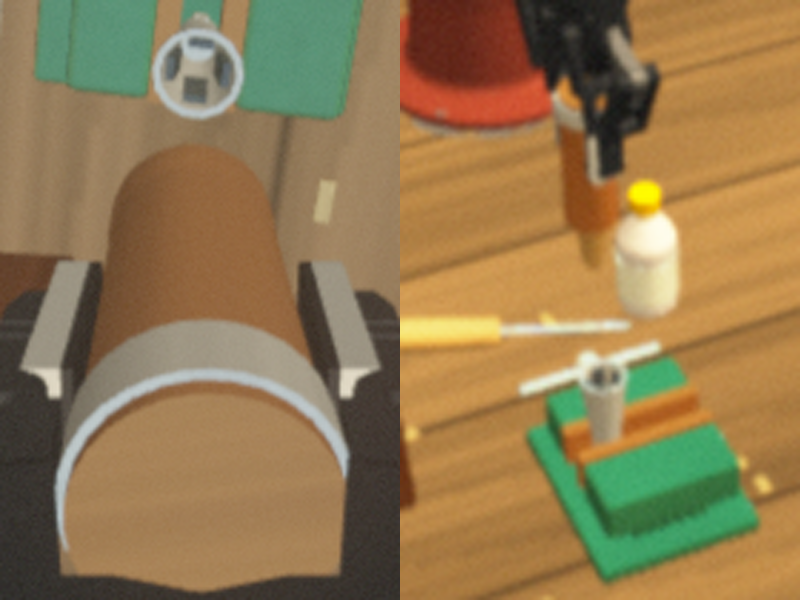

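```bash
python3 - <<'E'
from h import *
w=ld('w2');b=ld('s2');a=ld('top0')
c=lambda x,y:(x/2.857+250,y/2.857+150)
print('mouth',tri(w,c(198,73),b,(306,194)),[onz(w,*c(198,73),z).round(4) for z in(.105,.112,.12,.125)],[onz(b,306,194,z).round(4) for z in(.105,.112,.12,.125)],[onz(a,326,208,z).round(4) for z in(.105,.12)])
th=np.linspace(0,2*np.pi,200)
def circ(x,y,z,r,d):
    p=np.array([proj(d,[x+r*np.cos(t),y+r*np.sin(t),z]) for t in th]); return p[:,0].min(),p[:,0].max(),p[:,1].min(),p[:,1].max()
T=(.5407,-.1048,.3177)
print('rim w',[ (z,np.round(circ(.541,-.104,z,.0165,w),1)) for z in(.105,.115,.125)],'meas',c(154,29),c(243,118))
for o in(-2,0,2,4):
    y=T[1]+o/1e3; x=T[0]
    print(o,'sh',np.round(circ(x,y,.2606,.017,w),1),'hoop',np.round(circ(x,y,.2606+.092,.018,w),1),'sc tip',np.round(proj(b,[x,y,.2186]),1),'sc sh',np.round(proj(b,[x,y,.2606]),1))
print('meas sh l/r',c(107,220),c(275,210),'top',c(192,145),'hooptop',c(200,370),c(57,470),c(347,470))
E
```

```text
mouth [ 0.54125276 -0.10263697  0.12100141] [array([ 0.5417, -0.106 ,  0.105 ]), array([ 0.5416, -0.1045,  0.112 ]), array([ 0.5413, -0.1027,  0.12  ]), array([ 0.5412, -0.1017,  0.125 ])] [array([ 0.5262, -0.0973,  0.105 ]), array([ 0.5327, -0.0997,  0.112 ]), array([ 0.5402, -0.1024,  0.12  ]), array([ 0.5449, -0.1041,  0.125 ])] [array([ 0.5417, -0.1057,  0.105 ]), array([ 0.5409, -0.1053,  0.12  ])]
rim w [(0.105, array([303.3, 334.4, 158.3, 188.7])), (0.115, array([302.9, 334.8, 159.8, 191.1])), (0.125, array([302.4, 335.2, 161.5, 193.6]))] meas (303.90269513475675, 160.15050752537627) (335.0542527126356, 191.30206510325516)
-2 sh [289.4 345.3 204.2 256.3] hoop [262.3 369.2 285.9 376.2] sc tip [302.8 167. ] sc sh [301.9 154.2]
0 sh [289.7 345.8 201.  253.4] hoop [262.7 370.1 280.4 371.6] sc tip [303.5 166.8] sc sh [302.7 153.9]
2 sh [290.  346.3 197.8 250.5] hoop [263.2 371.1 274.8 367. ] sc tip [304.2 166.6] sc sh [303.4 153.7]
4 sh [290.4 346.8 194.5 247.6] hoop [263.6 372.1 269.2 362.4] sc tip [305.  166.3] sc sh [304.2 153.5]
meas sh l/r (287.4518725936297, 227.00385019250962) (346.254812740637, 223.50367518375919) top (317.20336016800843, 200.75253762688135) hooptop (320.00350017500875, 279.50647532376615) (269.9509975498775, 314.5082254112706) (371.45607280364015, 314.5082254112706)
```

Wrist and scene agree: the mouth is at (0.541, -0.103, 0.121). The handle axis lies on the TCP and its shoulder is about 57 mm below it.

```bash
python3 -m inch '{"delta_pos": [[0.5,1.5,-30],[0,0,-40],[0,0,-25],[0,0,-10],[0,0,-5],[0,0,0]], "yaw": [0,0,0,0,0,0], "hand": [1,1,1,1,1,1]}'
```

```text
t: 5.05
eef_pos: [0.5418, -0.1027, 0.2082]
eef_rot: [[-0.125, 0.992, 0.001], [0.992, 0.125, -0.0], [-0.0, 0.001, -1.0]]
ft_force: [-0.3, 0.3, -1.1]
width: 0.0323
grip_force: 39.2
```

```bash
python3 -m inch '{"delta_pos": [[0,0,-4],[0,0,-3],[0,0,0],[0,0,0]], "yaw": [0,0,0,0], "hand": [1,1,1,1]}'
```

```text
t: 5.55
eef_pos: [0.5415, -0.103, 0.2004]
eef_rot: [[-0.124, 0.992, 0.0], [0.992, 0.124, -0.0], [-0.0, 0.0, -1.0]]
ft_force: [0.1, 0.1, -1.7]
width: 0.0321
grip_force: 39.1
```

```bash
python3 -m inch '{"delta_pos": [[0,0,-4],[0,0,0],[0,0,0]], "yaw": [0,0,0], "hand": [1,1,1]}'; python3 -m inch '{"delta_pos": [[0,0,-3],[0,0,0],[0,0,0]], "yaw": [0,0,0], "hand": [1,1,1]}'
```

```text
t: 5.92
eef_pos: [0.5414, -0.1029, 0.1961]
eef_rot: [[-0.124, 0.992, 0.0], [0.992, 0.124, 0.0], [0.0, 0.0, -1.0]]
ft_force: [0.8, 0.8, -2.4]
width: 0.0325
grip_force: 39.0
t: 6.3
eef_pos: [0.5416, -0.1029, 0.1934]
eef_rot: [[-0.124, 0.992, 0.001], [0.992, 0.124, -0.0], [-0.0, 0.001, -1.0]]
ft_force: [2.1, 0.0, -0.9]
width: 0.0321
grip_force: 38.9
```

```bash
python3 -m inch '{"delta_pos": [[0,0,-3],[0,0,0],[0,0,0]], "yaw": [0,0,0], "hand": [1,1,1]}'; python3 -m inch '{"delta_pos": [[0,0,-2],[0,0,0],[0,0,0]], "yaw": [0,0,0], "hand": [1,1,1]}'
```

```text
t: 6.68
eef_pos: [0.5416, -0.103, 0.1906]
eef_rot: [[-0.124, 0.992, 0.001], [0.992, 0.124, -0.0], [-0.0, 0.001, -1.0]]
ft_force: [1.2, 1.0, 1.9]
width: 0.0324
grip_force: 39.1
t: 7.05
eef_pos: [0.5416, -0.103, 0.1886]
eef_rot: [[-0.124, 0.992, 0.001], [0.992, 0.124, -0.0], [-0.0, 0.001, -1.0]]
ft_force: [1.2, 0.7, 2.7]
width: 0.0326
grip_force: 39.2
```

```bash
python3 -m inch '{"delta_pos": [[0,0,0],[0,0,0],[0,0,0],[0,0,20],[0,0,40],[0,0,50],[0,0,30],[0,0,0]], "yaw": [0,0,0,0,0,0,0,0], "hand": [-1,-1,-1,-1,-1,-1,-1,-1]}'
python3 - <<'E'
from h import *
snap('wrist','w3.png');snap('scene','s3.png');print(observe()['eef_pos'])
w=cv2.imread('pics/w3.png');s=cv2.imread('pics/s3.png')
c=lambda im,x,y,W,H,k:cv2.resize(im[y:y+H,x:x+W],None,fx=k,fy=k,interpolation=cv2.INTER_CUBIC)
cv2.imwrite('pics/c4.png',np.hstack([c(w,220,130,200,300,2),c(s,255,100,100,150,3.6)])) if 0 else cv2.imwrite('pics/c4.png',np.hstack([c(w,220,130,200,270,2)[:540,:400],c(s,255,110,100,135,4)]))
E
```

```text
t: 8.05
eef_pos: [0.5428, -0.1034, 0.3337]
eef_rot: [[-0.124, 0.992, 0.008], [0.992, 0.124, -0.003], [-0.004, 0.008, -1.0]]
ft_force: [-0.1, 0.5, -0.1]
width: 0.0853
grip_force: 0.0
[ 0.54131546 -0.10292758  0.32870808]
```

View pics/c4.png

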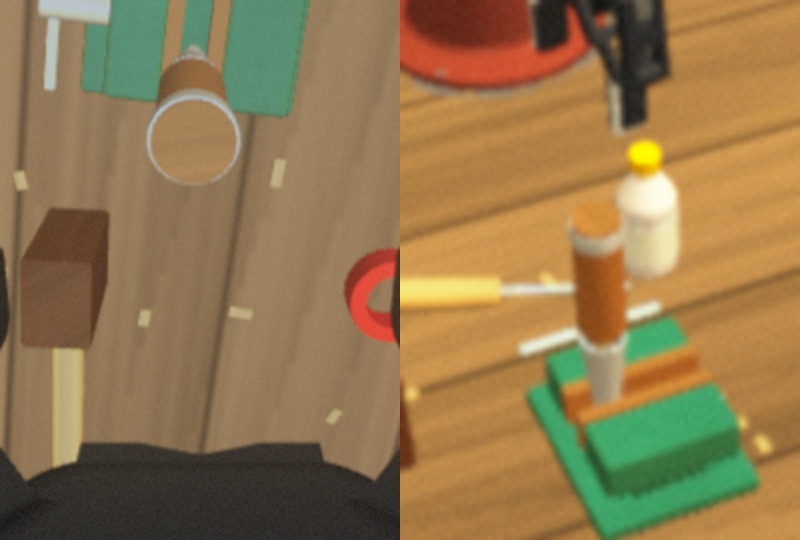

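The handle stands upright in the socket with its butt at wrist (317,200). The mallet's top face is centred near wrist (250,281), its shaft pointing to -y.

```bash
python3 - <<'E'
from h import *
w=ld('w3');b=ld('s3')
print('butt',tri(w,(317,200),b,(304.25,165)),[onz(w,317,200,z).round(4) for z in(.222,.228)])
P=[onz(w,220+x/2,130+y/2,.09) for x,y in((22,260),(105,262),(93,347),(20,343))]
print(np.round(P,4),sum(P)/4)
h=[onz(w,220+x/2,130+y/2,.045) for x,y in((68,350),(66,460))];print(h)
print('mallet tri',tri(w,(250,281.3),b,(242.2,205)))
E
```

```text
butt [ 0.54214196 -0.10232442  0.22454674] [array([ 0.5426, -0.1025,  0.222 ]), array([ 0.5424, -0.1007,  0.228 ])]
[[ 0.4499 -0.2329  0.09  ]
 [ 0.5017 -0.2281  0.09  ]
 [ 0.499  -0.2904  0.09  ]
 [ 0.4515 -0.2931  0.09  ]] [ 0.47551945 -0.261143    0.09      ]
[array([ 0.4767507 , -0.32659664,  0.045     ]), array([ 0.48186062, -0.42559101,  0.045     ])]
mallet tri [ 0.47416441 -0.26405454  0.08498745]
```

```bash
python3 -m inch '{"delta_pos": [[-22,-53,0],[-22,-54,0],[-22,-54,-30],[0,0,-60],[0,0,-60],[0,0,-60],[0,0,-44],[0,0,-20],[0,0,0]], "yaw": [-1.5,-1.5,-1.3,0,0,0,0,0,0], "hand": [-1,-1,-1,-1,-1,-1,-1,-1,-1]}' 100
python3 -m inch '{"delta_pos": [[0,0,0],[0,0,0],[0,0,0],[0,0,0],[0,0,0]], "yaw": [0,0,0,0,0], "hand": [1,1,1,1,1]}' 100
```

```text
t: 9.28
eef_pos: [0.4752, -0.2605, 0.0539]
eef_rot: [[-0.05, 0.999, -0.003], [0.999, 0.05, 0.002], [0.003, -0.003, -1.0]]
ft_force: [0.3, -0.1, -0.3]
width: 0.0854
grip_force: 0.0
t: 9.9
eef_pos: [0.4773, -0.2625, 0.0582]
eef_rot: [[-0.05, 0.999, 0.002], [0.999, 0.05, -0.002], [-0.002, 0.002, -1.0]]
ft_force: [-3.5, 1.0, 7.1]
width: 0.0449
grip_force: 102.7
```

```bash
python3 -m inch '{"delta_pos": [[0,0,20],[0,0,60],[0,0,60],[0,0,60],[0,0,60],[0,0,0],[22,53,0],[22,54,0],[22,54,0],[0,0,0],[0,0,0]], "yaw": [0,0,0,0,0,0,0,0,0,0,0], "hand": [1,1,1,1,1,1,1,1,1,1,1]}'
python3 - <<'E'
from h import *
snap('wrist','w4.png');snap('scene','s4.png');print(observe()['eef_pos'])
w=cv2.imread('pics/w4.png');s=cv2.imread('pics/s4.png')
c=lambda im,x,y,W,H,k:cv2.resize(im[y:y+H,x:x+W],None,fx=k,fy=k,interpolation=cv2.INTER_CUBIC)
cv2.imwrite('pics/c5.png',np.hstack([c(w,220,130,200,270,2)[:540,:400],c(s,255,110,100,135,4)]))
E
```

```text
t: 11.28
eef_pos: [0.5418, -0.1001, 0.3144]
eef_rot: [[-0.05, 0.999, -0.002], [0.999, 0.05, 0.0], [0.0, -0.002, -1.0]]
ft_force: [-0.8, 0.2, -4.2]
width: 0.0449
grip_force: 103.3
[ 0.54178539 -0.10121404  0.31494594]
```

View pics/c5.png

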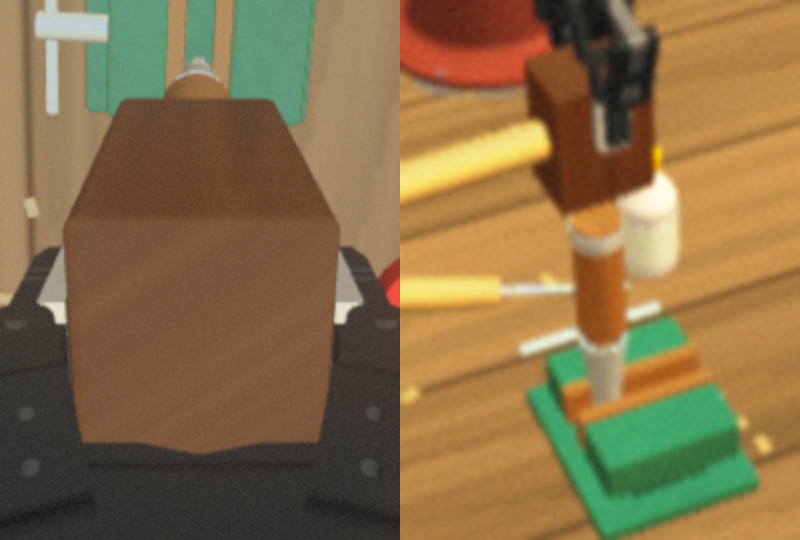

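```bash
python3 -m inch '{"delta_pos": [[0,-1,-12],[0,0,-10],[0,0,-4],[0,0,-4],[0,0,-4]], "yaw": [0,0,0,0,0], "hand": [1,1,1,1,1]}'; python3 -m inch '{"delta_pos": [[0,0,-4]], "yaw": [0], "hand": [1]}'
```

```text
t: 12.0
eef_pos: [0.5428, -0.1016, 0.2828]
eef_rot: [[-0.05, 0.999, 0.002], [0.999, 0.05, -0.001], [-0.001, 0.002, -1.0]]
ft_force: [-0.6, 0.1, 3.0]
width: 0.045
grip_force: 103.5
t: 12.12
eef_pos: [0.543, -0.1017, 0.2795]
eef_rot: [[-0.05, 0.999, 0.002], [0.999, 0.05, -0.001], [-0.001, 0.002, -1.0]]
ft_force: [-1.4, -0.2, 4.2]
width: 0.0452
grip_force: 103.7
```

```bash
python3 -m inch '{"delta_pos": [[0,0,8],[0,0,0],[0,0,-5],[0,0,-6]], "yaw": [0,0,0,0], "hand": [1,1,1,1]}'; python3 -m inch '{"delta_pos": [[0,0,8],[0,0,0],[0,0,-5],[0,0,-6]], "yaw": [0,0,0,0], "hand": [1,1,1,1]}'
```

```text
t: 12.62
eef_pos: [0.5427, -0.1016, 0.2756]
eef_rot: [[-0.05, 0.999, 0.001], [0.999, 0.05, -0.001], [-0.001, 0.001, -1.0]]
ft_force: [-1.5, -0.1, 19.7]
width: 0.0453
grip_force: 105.7
t: 13.12
eef_pos: [0.5431, -0.1017, 0.2755]
eef_rot: [[-0.05, 0.999, 0.003], [0.999, 0.05, -0.001], [-0.001, 0.003, -1.0]]
ft_force: [-7.2, 2.2, 25.0]
width: 0.0451
grip_force: 106.2
```

```bash
python3 -m inch '{"delta_pos": [[0,0,10],[0,0,40],[0,0,0]], "yaw": [0,0,0], "hand": [1,1,1]}'
python3 - <<'E'
from h import *
snap('wrist','w6.png');snap('scene','s6.png');print(observe()['eef_pos'])
w=cv2.imread('pics/w6.png');s=cv2.imread('pics/s6.png');o=cv2.imread('pics/s3.png')
c=lambda im,x,y,W,H,k:cv2.resize(im[y:y+H,x:x+W],None,fx=k,fy=k,interpolation=cv2.INTER_CUBIC)
cv2.imwrite('pics/c6.png',np.hstack([c(o,270,130,66,90,6),c(s,270,130,66,90,6)]))
E
```

```text
t: 13.5
eef_pos: [0.5438, -0.1019, 0.3249]
eef_rot: [[-0.05, 0.999, 0.006], [0.999, 0.05, -0.002], [-0.002, 0.006, -1.0]]
ft_force: [-0.3, -0.2, -3.1]
width: 0.0451
grip_force: 103.7
[ 0.54222652 -0.10134151  0.32055503]
```

View pics/c6.png

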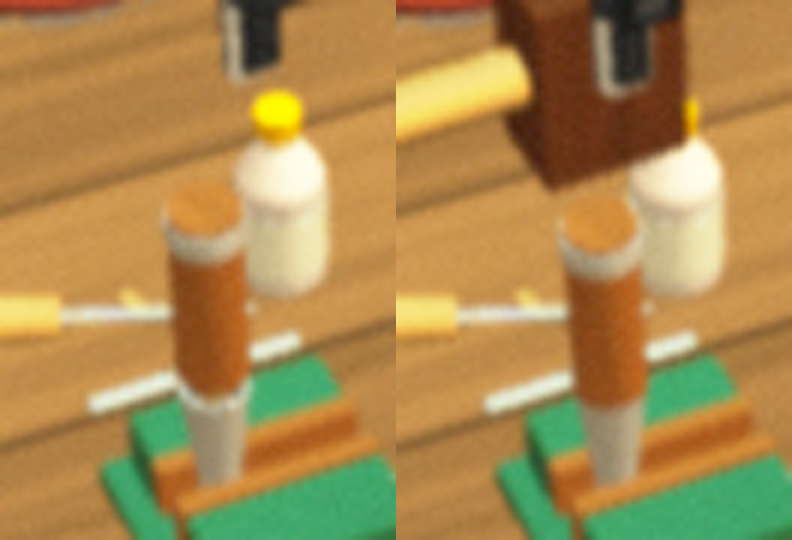

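The light rim visible before is now hidden under the shoulder, so the handle is down. I'll give two more firm taps to confirm the solid stop.

```bash
python3 -m inch '{"delta_pos": [[0,-1,-25],[0,0,-10],[0,0,-5],[0,0,-5],[0,0,-4]], "yaw": [0,0,0,0,0], "hand": [1,1,1,1,1]}'; python3 -m inch '{"delta_pos": [[0,0,9],[0,0,0],[0,0,-6],[0,0,-6]], "yaw": [0,0,0,0], "hand": [1,1,1,1]}'
```

```text
t: 14.22
eef_pos: [0.5432, -0.1026, 0.2755]
eef_rot: [[-0.05, 0.999, 0.003], [0.999, 0.05, -0.001], [-0.001, 0.003, -1.0]]
ft_force: [-4.3, 1.5, 12.4]
width: 0.0448
grip_force: 104.9
t: 14.72
eef_pos: [0.5436, -0.1029, 0.2754]
eef_rot: [[-0.05, 0.999, 0.005], [0.999, 0.05, -0.002], [-0.002, 0.005, -1.0]]
ft_force: [-6.5, 1.6, 31.0]
width: 0.0449
grip_force: 106.9
```

```bash
python3 -m inch '{"delta_pos": [[0,0,15],[0,0,40],[-22,-53,0],[-22,-54,0],[-22,-54,0],[0,0,-60],[0,0,-60],[0,0,-60],[0,0,-40],[0,0,-20],[0,0,0],[0,0,0]], "yaw": [0,0,0,0,0,0,0,0,0,0,0,0], "hand": [1,1,1,1,1,1,1,1,1,1,1,1]}'
```

```text
t: 16.23
eef_pos: [0.4778, -0.2645, 0.087]
eef_rot: [[-0.05, 0.999, 0.003], [0.999, 0.05, -0.002], [-0.003, 0.003, -1.0]]
ft_force: [-0.7, 0.0, -2.2]
width: 0.0449
grip_force: 103.4
```

```bash
python3 -m inch '{"delta_pos": [[0,0,-15],[0,0,-9],[0,0,-3],[0,0,0],[0,0,0]], "yaw": [0,0,0,0,0], "hand": [1,1,1,1,1]}'
```

```text
t: 16.85
eef_pos: [0.4763, -0.2633, 0.0583]
eef_rot: [[-0.05, 0.999, -0.001], [0.999, 0.05, 0.0], [0.001, -0.001, -1.0]]
ft_force: [-4.3, 2.1, 5.4]
width: 0.0453
grip_force: 103.8
```

On the bench: 9 N of contact at the same height as the pick. Release.

```bash
python3 -m inch '{"delta_pos": [[0,0,0],[0,0,0],[0,0,0],[0,0,30],[0,0,50],[0,0,60],[0,0,60],[0,0,0],[0,0,0]], "yaw": [0,0,0,0,0,0,0,0,0], "hand": [-1,-1,-1,-1,-1,-1,-1,-1,-1]}'
python3 - <<'E'
from h import *
snap('scene','s7.png')
s=cv2.imread('pics/s7.png')
c=lambda im,x,y,W,H,k:cv2.resize(im[y:y+H,x:x+W],None,fx=k,fy=k,interpolation=cv2.INTER_CUBIC)
cv2.imwrite('pics/c7.png',c(s,180,100,290,180,2.75))
E
```

```text
t: 17.98
eef_pos: [0.4763, -0.2634, 0.2574]
eef_rot: [[-0.05, 0.999, 0.0], [0.999, 0.05, -0.0], [-0.0, 0.0, -1.0]]
ft_force: [0.6, 0.1, -1.6]
width: 0.0853
grip_force: 0.0
```

View pics/c7.png

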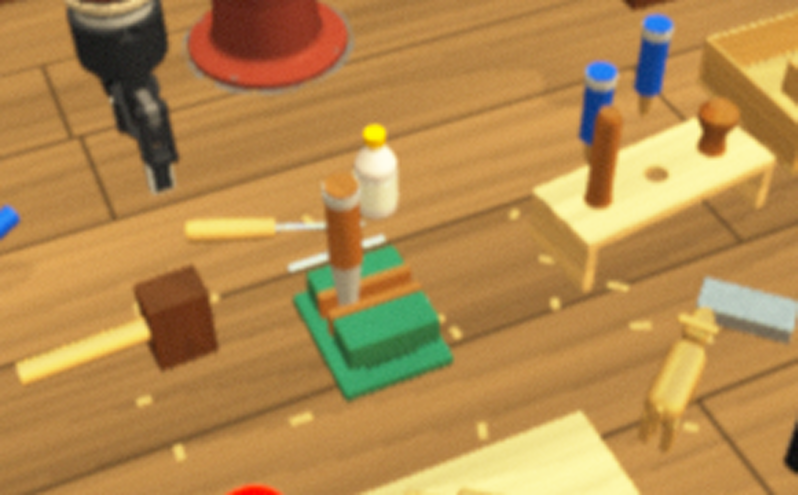

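The handle sits upright on the socket at (345,270), the mallet stands on the bench at (178,318), and the bystanders are where they were.

```bash
python3 -c "
from bench import *
print(hand_in())"
```

```text
the job is handed in; nothing more can be done
None
```

The job is handed in, with no verdict returned: the hooped handle was tapped home to a solid stop (last tap about 35 N by the wrist sensor), its shoulder looks flush on the rim, the mallet is back on the bench, and in the last picture the other handles and the cow look unmoved.

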